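Start the bench sander at its guarded toggle

TASK

Start the sander at its starter box: with a fingertip lift the hinged steel guard well up by its front lip and then, while the finger keeps the guard up, flip the toggle beneath it over to the far side (on), then come away and let the guard drop fully shut over it. Work gently, without pinching or forcing anything; leave the lamp's bare toggle on the smaller box and the loose things on the bench where they are.

Things in the scene. Friction and masses are not known exactly. Their poses are not given: they have to be found in the camera images.
- starter: The sander's starter box, fixed: grey cast box, aluminium panel on top, 120 (x) x 124 (y) x 60 mm high, a hinged sheet-steel guard on it. Origin: centre of its underside, on the bench. x points to its far (hinge) side; -x is its front, facing the robot within 0.25 rad; z up. Ears stick out 19 mm at both y sides. Beside the guard (y +-49) a lens and a cap under 15 mm tall.
- guard (a joint): Guard angle, rad: 0 shut, grows as its front is lifted up and back, stop at 1.3. Falls shut when let go (about 80 g and a weak closing spring, under 1.5 N at the lip); does not stay up. A hood 64 mm wide (60 inside), open below, pivoting at guard_hinge; shut, its roof is 48 mm above the panel and its front wall slopes down from x -26 to -34 mm of the box, ending 20 mm above the panel.
- guard_hinge (a point): Point on the guard's hinge axis (which runs along the box's y), middle of its width: x +22, y 0, z 66 mm of the box. Does not move.
- guard_lip (a point): Middle of the free front edge of the guard's thumb lip, 64 mm wide, 2 thick; moves with the guard. The lip flares out and up from the foot of the front wall (x -34, z 80 mm of the box) to this edge (x -48, y 0, z 87 when shut; 73 mm from the hinge axis). A finger goes under it from the front: the box's top there (z 60) ends at x -60.
- toggle (a joint): The toggle beneath the guard, rad: 0 = off, leaning 0.35 to the front (-x); 0.7 = on, leaning 0.35 to the far side (+x). Snap action: past the middle (0.35) it jumps to the other end; about 2.5 N near its tip moves it. Pivot at x -4, y 0, z 60 mm of the box, axis along the box's y.
- toggle_tip (a point): Centre of the round end of the toggle's bat handle (steel, 40 mm from the pivot, radius 5). Off: x -18, z 98 mm of the box; on: x +10, z 98.
- lampbox: The work lamp's switch: a smaller grey box 75 x 70 x 50 mm high, fixed to the bench, with a bare toggle (no guard) on top, reaching 93 mm above the bench. Origin: centre of its underside. Not part of the job. It stands to the left or to the right of the starter box.
- lamp_toggle (a joint): The lamp's bare toggle, rad, 0 at the start; must be left as it is.
- dowel_mid (a point): Bystander, loose (sizes in mm): upright offcut of beech dowel, diameter 34, 75 tall, close beside the starter box. The point is its centre, 37.5 mm above the bench.
- block_mid (a point): Bystander, loose (sizes in mm): beech block 50 x 75 x 32 with a round recess, behind the starter box. The point is its centre, 16 mm above the bench.
- pencil_mid (a point): Bystander, loose (sizes in mm): flat carpenter's pencil, 175 x 12 x 8, lying on the bench in front of the starter box, its length roughly along the box's y. The point is its centre, 4 mm above the bench.
- glue_mid (a point): Bystander, loose (sizes in mm): white glue bottle, diameter 60, 170 tall. The point is its centre, 85 mm above the bench.
- square_mid (a point): Bystander, loose (sizes in mm): try square: dark wooden stock 22 x 100 x 18, steel blade 150 long. The point is in the stock, 9 mm above the bench.
- sandblock_mid (a point): Bystander, loose (sizes in mm): cork sanding block 110 x 62 x 36. The point is its centre, 18 mm above the bench.
- jar_mid (a point): Bystander, loose (sizes in mm): glass jar, diameter 72, 90 tall. The point is its centre, 45 mm above the bench.
- rack_mid (a point): Bystander, loose (sizes in mm): drilled wooden block 60 x 100 x 45. The point is its centre, 22.5 mm above the bench.

How it is judged (in metres and radians):
On the way, in this order (a step that is already met when the one before it is completed fails the run):
1. the guard is lifted well up (0.4 rad or more) with the toggle still off (value of joint guard above 0.4 rad and value of joint toggle below 0.2 rad), for 0.1 s.
2. the toggle is flipped on while the guard is held up (0.2 rad or more) (value of joint toggle above 0.6 rad and value of joint guard above 0.2 rad), for 0.1 s.
At the end, for the whole second after the job is handed in: The starter's toggle is on (above 0.6 of 0.7 rad), the guard is shut over it (within 0.05 rad), the lamp's toggle is as it was, and every loose thing is within 25 mm of its place (value of joint toggle above 0.6 rad and value of joint guard below 0.05 rad and value of joint lamp_toggle below 0.1 rad and distance of each of dowel_mid, block_mid, pencil_mid, glue_mid, square_mid, sandblock_mid, jar_mid, rack_mid from where it was at the start of the episode below 0.025 m); the robot touches nothing.
It fails at once if the guard, toggle or box is pinched or forced (over 25 N) (contact force between any of the fingers, the arm and starter above 25 N).
It fails at once if the lamp's toggle is moved (value of joint lamp_toggle above 0.2 rad).
It fails at once if a loose thing is pushed 25 mm or more from its place, or lifted (distance of any of dowel_mid, block_mid, pencil_mid, glue_mid, square_mid, sandblock_mid, jar_mid, rack_mid from where it was at the start of the episode above 0.025 m).
It also fails if it takes over 48 s, if anything falls off the work surface, if the arm or the gripper's body presses on something with over 40 N, if the wrist force passes 120 N, or if a joint passes its speed limit or range.

ROBOT

A 6-joint arm with a two-finger parallel gripper is mounted at the origin on the work surface. World frame = base frame: x ahead of the robot, y to its left, z up, the work surface at z = 0. Lengths are in m, angles in degrees, forces in N, time in s.
With the tool pointing down it reaches from about 0.325 to 0.775 m from the base axis. Payload 9.3 kg.
Tool frame: the origin (TCP) lies on the centre line of the jaws, within the pads' length; the fingertips stand 17 mm ahead of it and the grasp point (between the pads) lies 2 mm behind it (manip.tip_extent is the distance from the TCP to the fingertips, in m); z points along the fingers, y is the line along which they close (so a half turn about z gives the same grasp; the last joint's range is limited). The gripper opens to 85 mm and grips with 20 to 120 N. Pads are 22 mm wide; open, the fingers measure 114 mm over their backs; the gripper's body (76 mm by 85 mm) begins 54 mm behind the grasp point. The pads swing forward as they close: fully open they stand 13 mm farther back than shut.
Start: joints at [58.235, 14.817, 1.232, 76.415, 0, 81.257], TCP at [0.215, 0.506, 0.248] pointing down, gripper open.
Joint ranges: [-174.27, 174.27], [-52.1, 104.24], [-59.71, 78.15], [-110.17, 111.67], [-87.03, 83.33], [-180, 180]. Speed limits (degrees/s): [127.2, 127.2, 159.86, 180, 180, 180].

INTERFACE

Orientations are given as a 3x3 rotation matrix whose columns are the frame's x, y, z axes.
In Python, from station import manip, get_image, camera_model, finish_job, nets gives the robot as it stands. Calls block until the motion is done:
- manip.move_ptp(position, orientation): joint-space move of the TCP to a pose.
- manip.line_to(position, max_speed=0.15, orientation=None, max_force=None): straight line of the TCP; orientation=None keeps the orientation; max_speed is the mean speed in m/s. With max_force (N) it stops when the force on the tool has changed by that much, and returns True; else False.
- manip.movej(angles): joint-space move.
- manip.grip(opening, f_grip=None): finger opening in m; f_grip is the grip in N (None keeps the last); returns when the fingers have stopped.
- manip.hold(seconds).
- manip.solve_ik(position, orientation): joint angles nearest the present ones, or None.
- manip.read_state(): the state.
- get_image(name): name is "scene" or "top" or "wrist"; returns the picture (384x512x3 uint8, red, green, blue); there is no depth.
- camera_model(name): a dict with "K" (3x3 intrinsics, pixels), "rvec" (rotation vector, rad) and "tvec" (3), from world to camera coordinates, as OpenCV has them; the wrist camera has in their place "tool_from_camera" (4x4, takes a point from camera to tool coordinates, whose origin is the TCP and whose axes are the flange's). Camera axes: x right, y down, z forward; pixel columns grow to the right and rows downward; lengths in m; the calibration is good to about 2 mm. The wrist camera is an equidistant fisheye: a pixel r from the principal point sees the ray r / f radians off the axis. A picture is of the moment at which its call begins: read the wrist's pose just before it. camera_model takes no time and is no camera call.
A pose or a line that the arm cannot do raises manip.MotionError and nothing moves.
- finish_job(): hands the job in; it is judged then, once.
Trained networks look in the newest picture that a camera, given by its name, has taken for a name from the list of things; names that differ only in an ending like _2 or _b are one class to them, and where a whole thing is asked for, a point or a joint stands for the part that bears it (a point fixed in the world has none). Each returns a list of dicts, best first, with "confidence" (0 to 1); they miss things now and then, are a little off and sometimes report something else, mostly with a low value. They report only what shows in the picture. A call takes as long as a camera call.
- nets.recognise(query, camera): "point" ([column, row] in pixels, amid what is visible of it).
- nets.trace(query, camera): "region" (384x512 bool, what is visible of it) and "point" ([column, row] in pixels, amid what is visible of it).
The state is a dict: "clock": time; "joints": joint angles; "qd": joint speeds; "joint_torque": joint torques, N m; "ee_pos": TCP position; "orientation": TCP orientation; "ft_force": force on the tool from outside, world axes, zero at the start; "torque": the same for the moment, N m; "finger_gap": finger opening in m; "grip_force": force on a finger pad.
Only numpy, scipy, OpenCV 4.12 (cv2) and the standard library are available. Lean on these libraries where they do the work, as an engineer would, in place of code of your own. Each camera call takes 0.05 s, during which the arm holds its last target. There are 200 camera calls.

## Working session

There is one attempt and no reset: what is moved stays moved. The work goes in short steps, each a Python script; the robot and the scene stay as the last script left them, time stands still between calls to the robot, and variables do not carry over. Pictures are saved under pics/ and viewed, at most 10 in all, crops included, and the job is handed in when it is done.

```bash
ls; mkdir -p pics; python3 - <<'E'
from station import manip,get_image,camera_model,nets
import cv2,numpy as np
ims=[]
for c in("scene","top"):
    im=get_image(c);ims.append(im)
    m=camera_model(c);R=cv2.Rodrigues(np.array(m["rvec"]))[0];print(c,(-R.T@np.array(m["tvec"]).ravel()).round(3),np.array(m["K"]).round(1).tolist())
    for q in("starter","guard","guard_lip","guard_hinge","toggle_tip","lampbox","dowel_mid","glue_mid","jar_mid","pencil_mid"):
        r=nets.recognise(q,c);print(q,[(np.round(x["point"],1).tolist(),round(x["confidence"],2)) for x in r[:2]])
    cv2.imwrite(f"pics/{c}.png",cv2.resize(im[:,:,::-1],(800,600),interpolation=cv2.INTER_CUBIC))
print(manip.read_state()["clock"],camera_model("wrist"))
E
```

```text
pics
scene [1.345 0.664 0.917] [[463.6, 0.0, 259.0], [0.0, 463.6, 191.7], [0.0, 0.0, 1.0]]
starter [([300.5, 225.7], 0.85)]
guard [([299.7, 217.9], 0.82)]
guard_lip []
guard_hinge [([304.9, 227.7], 0.71)]
toggle_tip []
lampbox [([218.5, 180.1], 0.95)]
dowel_mid [([264.5, 216.3], 0.67)]
glue_mid [([216.4, 231.3], 0.62)]
jar_mid [([421.8, 246.4], 0.83), ([273.0, 264.0], 0.16)]
pencil_mid []
top [0.329 0.026 1.39 ] [[447.4, 0.0, 251.1], [0.0, 447.4, 187.7], [0.0, 0.0, 1.0]]
starter [([204.9, 195.2], 0.84)]
guard [([203.8, 197.8], 0.88)]
guard_lip [([202.8, 198.3], 0.59), ([236.2, 184.3], 0.44)]
guard_hinge [([205.2, 196.0], 0.95), ([399.8, 251.3], 0.62)]
toggle_tip []
lampbox [([307.8, 206.7], 0.85)]
dowel_mid [([236.1, 186.7], 0.43)]
glue_mid [([251.5, 141.8], 0.9), ([213.4, 237.4], 0.46)]
jar_mid [([108.5, 242.4], 0.94)]
pencil_mid [([216.0, 236.4], 0.77)]
1.1 {'K': array([[297.31863964,   0.        , 254.47873385],
       [  0.        , 297.31863964, 190.06253044],
       [  0.        ,   0.        ,   1.        ]]), 'tool_from_camera': array([[ 6.59096344e-04, -9.64093598e-01, -2.65561857e-01,
         6.82958645e-02],
       [ 9.99999716e-01,  7.32184512e-04, -1.76223515e-04,
         8.10796256e-04],
       [ 3.64336241e-04, -2.65561665e-01,  9.64093807e-01,
        -1.25317108e-01],
       [ 0.00000000e+00,  0.00000000e+00,  0.00000000e+00,
         1.00000000e+00]])}
```

View pics/scene.png

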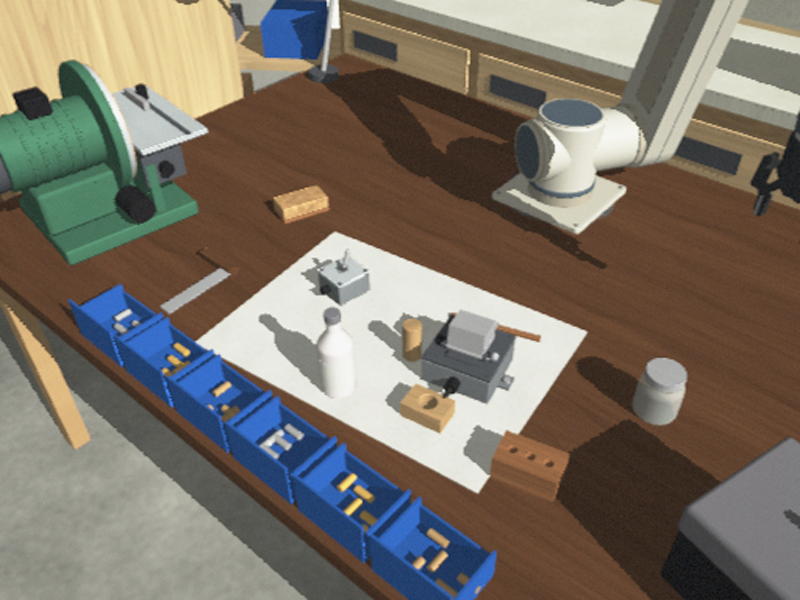

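View pics/top.png

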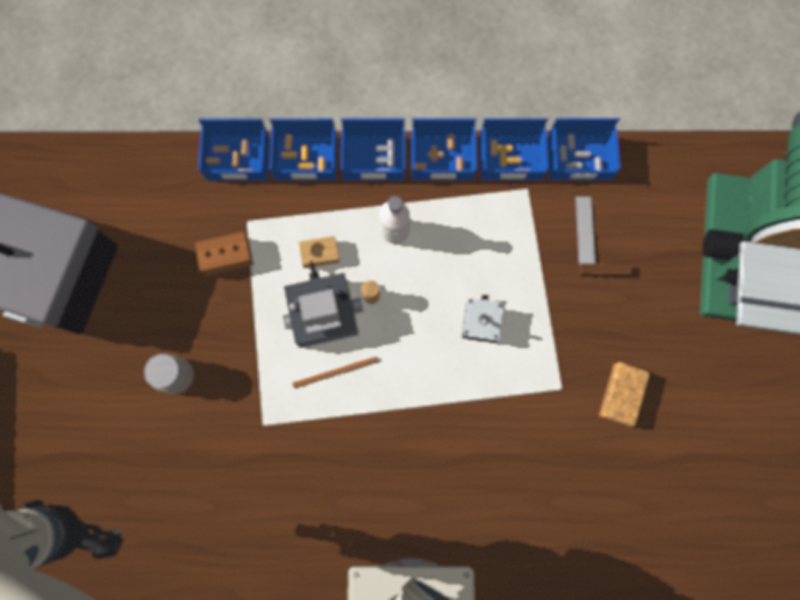

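The top view shows the starter at about (320,310) of the 800x600 picture, with the dowel at its right, the pencil in front and the block behind. The lamp box is far to the right at (483,320). The scene view agrees. Next come rough positions, an IK check and a close wrist view.

```bash
cat > h.py <<'E'
from station import manip,get_image,camera_model,nets,finish_job
import cv2,numpy as np
def ray(c,p,pose=None):
    m=camera_model(c);K=np.array(m["K"])
    if c=="wrist":
        T=np.array(m["tool_from_camera"]);d=(np.array(p)-K[:2,2])/K[0,0];r=np.linalg.norm(d)
        v=np.r_[d/r*np.sin(r),np.cos(r)] if r>0 else np.array([0,0,1.])
        pos,R=pose;return pos+R@T[:3,3],R@T[:3,:3]@v
    R=cv2.Rodrigues(np.array(m["rvec"]))[0];v=R.T@np.linalg.inv(K)@np.r_[p,1];return -R.T@np.array(m["tvec"]).ravel(),v/np.linalg.norm(v)
def atz(o,v,z): return o+v*(z-o[2])/v[2]
def proj(c,P,pose=None):
    P=np.atleast_2d(P).astype(float);m=camera_model(c);K=np.array(m["K"])
    if c=="wrist":
        T=np.array(m["tool_from_camera"]);pos,R=pose
        q=((P-pos)@R-T[:3,3])@T[:3,:3];r=np.linalg.norm(q[:,:2],axis=1);a=np.arctan2(r,q[:,2])
        return K[:2,2]+K[0,0]*q[:,:2]*(a/np.maximum(r,1e-9))[:,None]
    return cv2.projectPoints(P,np.array(m["rvec"]),np.array(m["tvec"]),K,None)[0][:,0]
def pose():
    s=manip.read_state();return np.array(s["ee_pos"]),np.array(s["orientation"])
def Rt(yaw,phi):  # tool z forward, pitched down by phi; tool x up
    f=np.array([np.cos(yaw),np.sin(yaw),0]);z=f*np.cos(phi)-np.array([0,0,np.sin(phi)]);x=f*np.sin(phi)+np.array([0,0,np.cos(phi)])
    return np.c_[x,np.cross(z,x),z]
E
python3 - <<'E'
from h import *
A=np.array([[320,310]])*.64
print("start R",np.round(pose()[1],2).tolist(),manip.tip_extent)
for n,p,z in(("pan L front",(292,346),.06),("pan R front",(356,335),.06),("panel L back",(286,287),.06),("panel R back",(348,273),.06),("pencil L",(294,384),.004),("pencilR",(379,359),.004),("dowel",(371,290),.075),("block",(320,250),.03)):
    print(n,atz(*ray("top",np.array(p)*.64),z).round(3))
# R tests
c=np.mean([atz(*ray("top",np.array(p)*.64),.06) for p in((292,346),(356,335),(286,287),(348,273))],axis=0);print(c)
for yaw in(.0,.2):
  for phi in np.radians([0,10,20,30,40]):
    out=[]
    for x,z in((-.1,.07),(-.045,.075),(0,.09)):
        f=np.array([np.cos(yaw),np.sin(yaw),0]);q=manip.solve_ik(c*[1,1,0]+f*x+[0,0,z]-Rt(yaw,phi)[:,2]*.017,Rt(yaw,phi))
        out.append(None if q is None else np.round(q).tolist())
    print(yaw,np.degrees(phi).round(),out)
E
```

```text
start R [[-0.92, 0.39, -0.0], [0.39, 0.92, -0.0], [0.0, -0.0, -1.0]] 0.017
pan L front [0.521 0.226 0.06 ]
pan R front [0.543 0.104 0.06 ]
panel L back [0.637 0.242 0.06 ]
panel R back [0.666 0.121 0.06 ]
pencil L [0.454 0.228 0.004]
pencilR [0.503 0.061 0.004]
dowel [0.628 0.075 0.075]
block [0.721 0.181 0.03 ]
[0.59168523 0.17323853 0.06      ]
0.0 0.0 [None, None, None]
0.0 10.0 [None, None, None]
0.0 20.0 [None, None, None]
0.0 30.0 [None, None, None]
0.0 40.0 [None, [15.0, 12.0, -59.0, -30.0, -12.0, -170.0], [13.0, 13.0, -53.0, -25.0, -10.0, -171.0]]
0.2 0.0 [None, None, None]
0.2 10.0 [None, None, None]
0.2 20.0 [None, None, None]
0.2 30.0 [None, None, None]
0.2 40.0 [None, None, [7.0, 12.0, -55.0, -27.0, 4.0, 177.0]]
```

```bash
cat > look.py <<'E'
from h import *
import pickle
yaw=.2;c=np.array([.592,.173,0]);f=np.array([np.cos(yaw),np.sin(yaw),0])
manip.grip(0.0)
S=[]
for i,(bx,z,phi) in enumerate(((-.10,.24,60),(-.02,.27,80))):
    R=Rt(yaw,np.radians(phi));p=c+f*bx+[0,0,z]
    manip.move_ptp(p,R);manip.hold(.3);P=pose();im=get_image("wrist");S.append((P,im))
    g=nets.trace("starter","wrist");S[-1]+=(g[0]["region"] if g else None,)
    for q in("guard","toggle_tip","dowel_mid","pencil_mid"):
        r=nets.recognise(q,"wrist");print(i,q,[(np.round(x["point"],1).tolist(),round(x["confidence"],2)) for x in r[:2]])
    cv2.imwrite(f"pics/w{i}.png",cv2.resize(im[:,:,::-1],(800,600),interpolation=cv2.INTER_CUBIC))
pickle.dump(S,open("S.pkl","wb"));s=manip.read_state();print(s["clock"],s["finger_gap"],np.round(s["joints"],1))
E
python3 look.py
```

```text
0 guard [([253.6, 170.5], 0.68)]
0 toggle_tip []
0 dowel_mid [([336.4, 159.6], 0.85)]
0 pencil_mid [([145.0, 81.6], 0.61), ([302.9, 264.9], 0.45)]
1 guard [([252.6, 186.6], 0.86)]
1 toggle_tip []
1 dowel_mid [([337.2, 164.0], 0.75)]
1 pencil_mid [([293.8, 256.3], 0.95)]
5.35 -0.0001831136747083918 [  8.1  12.7   0.7  68.    0.6 176.7]
```

View pics/w0.png

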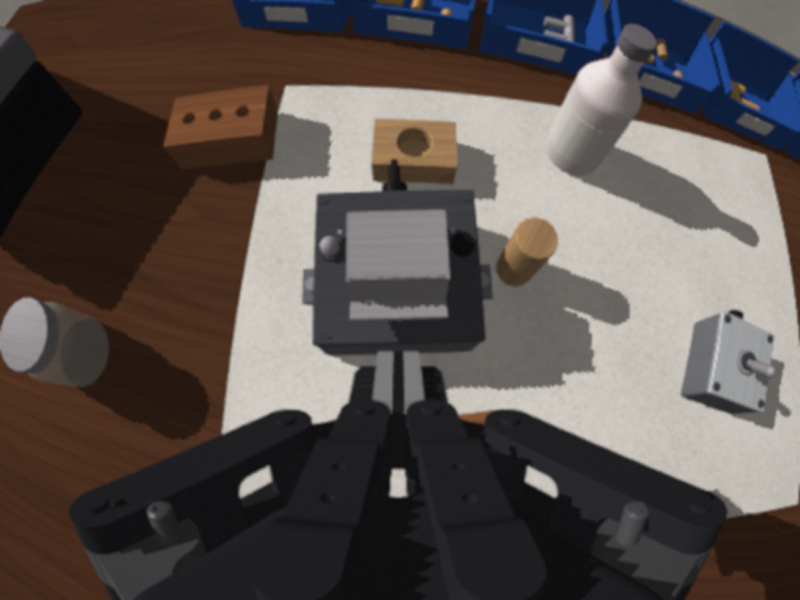

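View pics/w1.png

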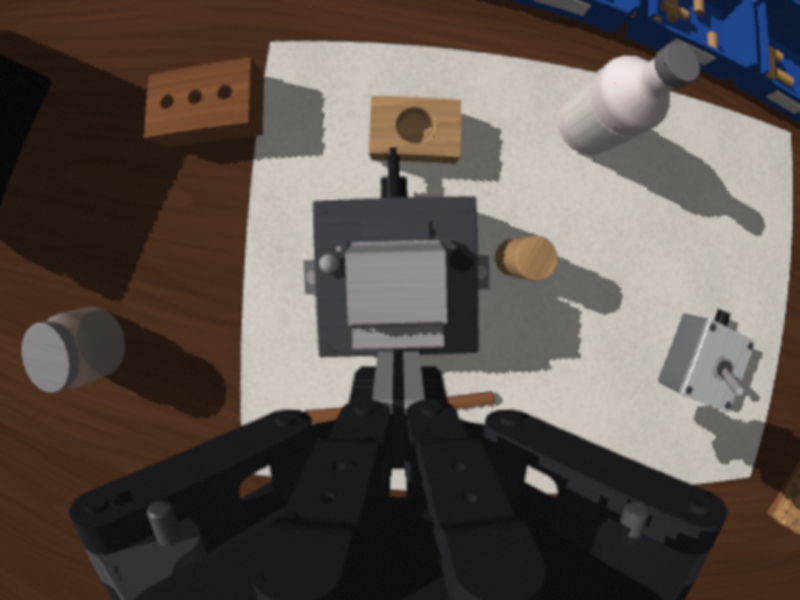

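Both views show the starter square on to the tool. In w0 the panel corners are at about (317,194), (474,191), (484,342) and (314,345), and the lip edge runs (349..447, 319). In w1 the lip edge is at row 347. I'll fit the pose to these, with z left free as a check.

```bash
cat > fit.py <<'E'
from h import *
import pickle
from scipy.optimize import least_squares
S=pickle.load(open("S.pkl","rb"))
M=np.array([[60,62,60],[60,-62,60],[-60,-62,60],[-60,62,60],[-26,32,108],[-26,-32,108],[-48,32,87],[-48,-32,87]])/1e3
C=[[(317,194),(474,191),(484,342),(314,345),(346,278),(449,278),(349,319),(447,319)],
   [(314,202),(475,197),(478,352),(319,356),(349,325),(447,323),(352,348),(444,346)]]
C=np.array(C)/1.5625
def W(p):
    x,y,z,a=p;R=np.array([[np.cos(a),-np.sin(a),0],[np.sin(a),np.cos(a),0],[0,0,1]]);return M@R.T+[x,y,z]
def res(p,k): return np.concatenate([(proj("wrist",W(p),S[i][0])-C[i]) for i in k])
for k in((0,),(1,),(0,1)):
    r=least_squares(lambda p:res(p,k).ravel(),[.59,.17,0,.18],loss="soft_l1");print(k,r.x.round(4))
print(res(r.x,(0,1)).round(1).tolist())
x,y,z,a=r.x
# top-camera check
p=proj("top",W(r.x))*1.5625;print(p.round(0).tolist())
yaw=a
R0=np.array([[np.cos(a),-np.sin(a),0],[np.sin(a),np.cos(a),0],[0,0,1]])
for phi in(40,45,50,55,60):
  R=Rt(yaw,np.radians(phi));o=[]
  for bx,bz in((-70,140),(-70,100),(-66,76),(-56,76),(-46,78),(-22,118),(-28,98),(0,97),(-70,92),(-90,92)):
    tip=R0@np.array([bx/1e3,0,bz/1e3])+[x,y,0]
    q=manip.solve_ik(tip-R[:,2]*.017-R[:,0]*.011,R);o.append(None if q is None else int(round(q[2])))
  print(phi,o)
E
python3 fit.py
```

```text
(0,) [ 0.5972  0.1763 -0.0042  0.2179]
(1,) [ 0.5961  0.1759 -0.005   0.2273]
(0, 1) [ 0.5967  0.1761 -0.0032  0.2221]
[[0.0, -0.0], [-0.1, 0.0], [0.9, 0.0], [-1.3, 0.4], [0.5, 1.0], [0.0, -0.3], [0.6, 1.2], [0.2, -0.1], [-0.6, -0.9], [1.0, -0.0], [0.1, 0.8], [-0.5, 0.4], [-0.3, -2.2], [-0.7, -2.2], [0.4, 0.0], [-0.6, 0.1]]
[[282.0, 285.0], [344.0, 272.0], [357.0, 331.0], [294.0, 345.0], [303.0, 320.0], [336.0, 312.0], [306.0, 333.0], [339.0, 326.0]]
40 [-59, None, None, None, None, -56, -59, -55, None, None]
45 [-54, -58, None, -59, -57, -51, -54, -50, -59, None]
50 [-49, -53, -55, -54, -52, -46, -49, -45, -54, -56]
55 [-44, -48, -50, -49, -47, -41, -44, -40, -49, -51]
60 [-39, -43, -45, -44, -42, -36, -38, -35, -44, -46]
```

The pose fit is consistent: (0.597, 0.176), yaw 0.222, z within 3 mm, residuals about 1 px. A pitch of 50° is reachable everywhere, so I'll insert under the lip and lift, with force stops.

```bash
cat >> h.py <<'E'
X,Y,A=.5967,.1761,.2221
R=Rt(A,np.radians(50))
def tcp(bx,bz):
    f=np.array([np.cos(A),np.sin(A),0])
    return np.array([X,Y,0])+f*bx/1e3+[0,0,bz/1e3]-R[:,2]*.017-R[:,0]*.011
def go(bx,bz,v=.05,F=None):
    h=manip.line_to(tcp(bx,bz),max_speed=v,max_force=F)
    s=manip.read_state();e=np.array(s["ee_pos"])-tcp(bx,bz)
    print((bx,bz),"stopped" if h else "ok","F",np.round(s["ft_force"],1),"err mm",(e*1e3).round(1),"t",round(s["clock"],2));return h
E
python3 - <<'E'
from h import *
manip.move_ptp(tcp(-75,145),R)
go(-70,100,.1,8);go(-66,77,.05,8)
if not go(-43,77,.03,5):
    cv2.imwrite("pics/w2.png",get_image("wrist")[60:330,130:400,::-1].repeat(2,0).repeat(2,1))
E
```

```text
(-70, 100) ok F [ 0.3 -0.5  0. ] err mm [0.7 0.1 0.3] t 7.0
(-66, 77) ok F [ 0.3 -0.5  0.5] err mm [0.1 0.  0.1] t 7.62
(-43, 77) ok F [-0.2  0.5 -0.4] err mm [-0.2 -0.  -0.2] t 8.53
```

View pics/w2.png

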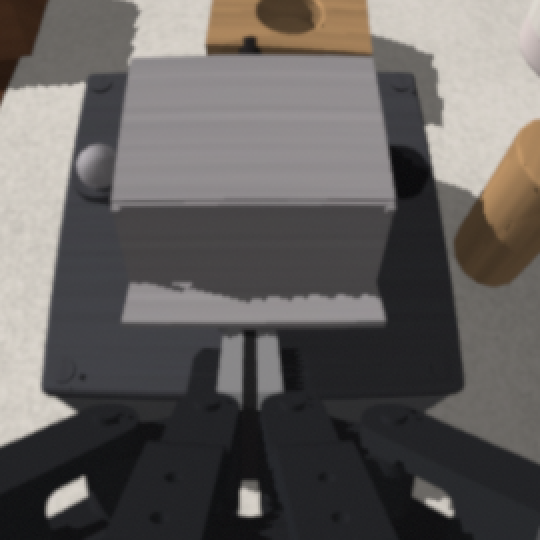

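The fingers end right at the lip edge (crop row ~328) and are centred on it. I'll lift in small steps, watching the force.

```bash
python3 - <<'E'
from h import *
f=np.array([np.cos(A),np.sin(A),0]);w=lambda b,z:np.array([X,Y,0])+f*b/1e3+[0,0,z/1e3]
print("proj tip, lip (crop px)",((proj("wrist",[w(-43,77),w(-48,87)],pose())-[130,60])*2).round(0).tolist())
for p in((-41,80),(-38,86),(-35,95),(-29,106),(-22,118)):
    if go(*p,.04,9): break
cv2.imwrite("pics/w3.png",get_image("wrist")[60:330,130:400,::-1].repeat(2,0).repeat(2,1))
E
```

```text
proj tip, lip (crop px) [[254.0, 320.0], [255.0, 326.0]]
(-41, 80) ok F [-0.5  0.1 -0.5] err mm [0.  0.  0.2] t 8.83
(-38, 86) ok F [-0.1  0.2 -0.3] err mm [0.3 0.  0.5] t 9.15
(-35, 95) ok F [ 0.6 -0.6 -0.7] err mm [0.3 0.1 0.5] t 9.53
(-29, 106) ok F [ 0.3 -0.8 -1.5] err mm [0.2 0.  0.3] t 10.0
(-22, 118) ok F [-0.8 -0.8  0.3] err mm [0.1 0.  0.3] t 10.5
```

View pics/w3.png

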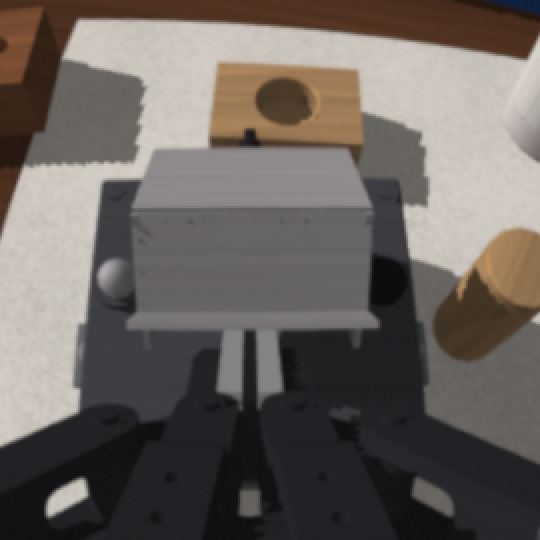

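The guard is up and resting on the fingertips: lip edge at crop rows 312–328, roof front edge at 208. I'll fit the angle from those.

```bash
python3 - <<'E'
from h import *
f=np.array([np.cos(A),np.sin(A),0]);w=lambda b,z:np.array([X,Y,0])+f*b/1e3+[0,0,z/1e3]
def rot(b,z,t): dx,dz=b-22,z-66;return w(22+dx*np.cos(t)+dz*np.sin(t),66-dx*np.sin(t)+dz*np.cos(t))
for t in(.3,.4,.5,.6,.7,.8):
    print(t,((proj("wrist",[rot(-48,87,t),rot(-34,80,t),rot(-26,108,t),rot(15,108,t)],pose())-[130,60])*2)[:,1].round(0))
E
```

```text
0.3 [393. 363. 279. 177.]
0.4 [372. 347. 255. 167.]
0.5 [348. 330. 230. 159.]
0.6 [322. 311. 206. 152.]
0.7 [293. 291. 184. 146.]
0.8 [264. 270. 163. 141.]
```

The guard is at about 0.59 rad and the toggle is untouched. Next: hold, dip, push the toggle across, then check.

```bash
python3 - <<'E'
from h import *
manip.hold(.2)
for p in((-28,110),(-29,98)):
    if go(*p,.04,10): raise SystemExit
for x in(-20,-14,-8,-3,1):
    if go(x,97,.03,12): break
manip.hold(.3)
cv2.imwrite("pics/w4.png",get_image("wrist")[60:330,130:400,::-1].repeat(2,0).repeat(2,1))
E
```

```text
(-28, 110) ok F [-0.7 -1.2  0.6] err mm [-0.4 -0.  -0.5] t 11.15
(-29, 98) ok F [ 0.4  1.1 -0. ] err mm [-0.1 -0.  -0.5] t 11.6
(-20, 97) ok F [-0.7 -0.9 -0. ] err mm [0.2 0.  0. ] t 12.05
(-14, 97) ok F [-1.9  0.3 -0.1] err mm [ 0.1  0.1 -0. ] t 12.4
(-8, 97) ok F [-0.1  0.8 -0.7] err mm [0.3 0.  0. ] t 12.75
(-3, 97) ok F [-0.5 -1.  -1.1] err mm [0.3 0.  0. ] t 13.07
(1, 97) ok F [-0.1  0.1 -0.9] err mm [0.2 0.  0. ] t 13.35
```

View pics/w4.png

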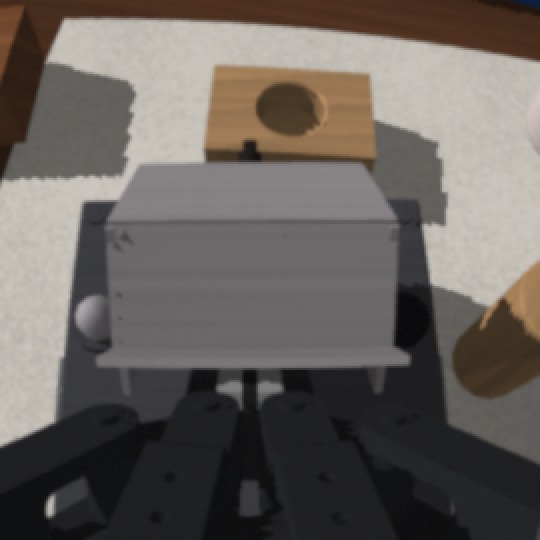

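The guard is still up, with the fingers under it. The force peaked around x=-14 and then vanished, which looks like the snap. A gentle probe forward should find the toggle against its on stop, near x +4.

```bash
python3 - <<'E'
from h import *
for x in(3,5,7,9):
    h=go(x,97,.015,4)
    if h: break
manip.hold(.2)
f=np.array([np.cos(A),np.sin(A),0]);print("x at stop",((pose()[0]-tcp(0,97))@f*1e3).round(1))
E
```

```text
(3, 97) ok F [-1.3  0.4 -0.8] err mm [0.2 0.  0.1] t 13.98
(5, 97) ok F [-0.3 -0.6 -0. ] err mm [0.1 0.  0. ] t 14.27
(7, 97) ok F [-1.1  0.3 -0.5] err mm [ 0.   0.  -0.1] t 14.55
(9, 97) stopped F [-5.5 -1.6  5.7] err mm [-1.2 -0.2 -0.7] t 14.76
x at stop 7.7
```

Contact came at x≈7.7 with a back-and-up force, which is the toggle bat resting on its on stop. I'll withdraw level so the guard rides down the finger.

```bash
python3 - <<'E'
from h import *
go(-25,97,.05);go(-45,90,.04);go(-64,88,.03);go(-72,92,.05);go(-72,150,.1)
manip.move_ptp(tcp(-100,240),R);manip.hold(.5)
im=get_image("wrist")
for q in("guard","pencil_mid","dowel_mid"):
    r=nets.recognise(q,"wrist");print(q,[(np.round(x["point"],1).tolist(),round(x["confidence"],2)) for x in r[:2]])
cv2.imwrite("pics/w5.png",cv2.resize(im[:,:,::-1],(800,600),interpolation=cv2.INTER_CUBIC))
E
```

```text
(-25, 97) ok F [-1.2  0.8  0.2] err mm [0.2 0.  0.3] t 15.76
(-45, 90) ok F [ 0.3 -0.2  0. ] err mm [0.3 0.  0.3] t 16.44
(-64, 88) ok F [0.6 0.1 0.4] err mm [0.2 0.  0.2] t 17.23
(-72, 92) ok F [ 0.7  0.5 -0.4] err mm [-0.2 -0.1  0.3] t 17.55
(-72, 150) ok F [-0.  0.  0.] err mm [-0.3 -0.1 -0.6] t 18.28
guard [([253.0, 187.9], 0.98)]
pencil_mid []
dowel_mid [([333.8, 186.6], 0.58)]
```

View pics/w5.png

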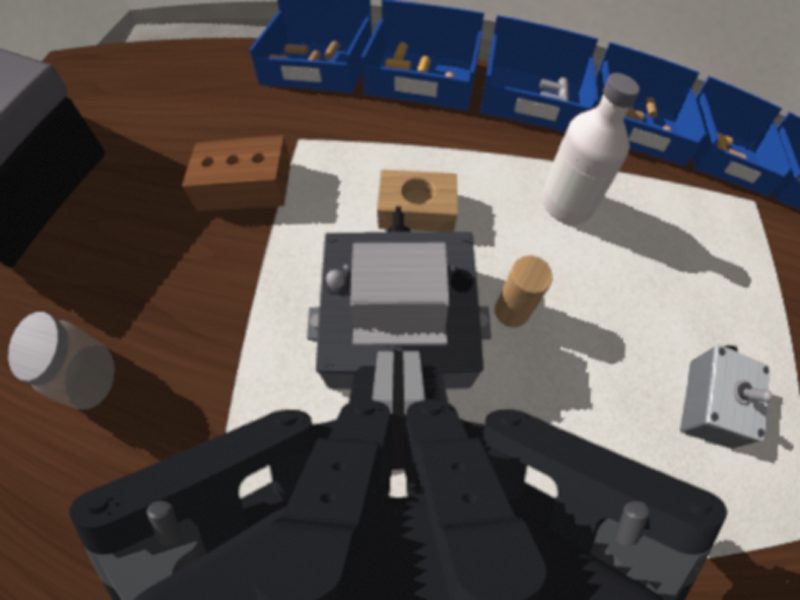

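The guard is shut, with the roof front edge at row ~303 and the lip at ~343. Nothing else has moved and the robot is clear, so I'm handing in.

```bash
python3 -c "
from h import *
print(finish_job())"
```

```text
the job is handed in; nothing more can be done
None
```

I lifted the starter's guard to about 0.59 rad, flipped the toggle on under it, let the guard drop shut and handed the job in; the toggle was confirmed only by touch, since the guard hides it, and no verdict came back.

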